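# Hang the hearing protectors on the storeroom bar

### The arm

A 7-joint arm with a two-finger parallel gripper is mounted at the origin on the work surface. World frame = base frame: x ahead of the robot, y to its left, z up, the work surface at z = 0. Lengths are in m, angles in rad, forces in N, time in s.
With the tool pointing down it reaches from about 0.4 to 0.85 m from the base axis. Payload 4.5 kg.
Tool frame: the origin (TCP) lies at the very end of the fingers, on their centre line; the grasp point (between the pads) lies 19 mm behind it (r.pinch_z is the distance from the TCP to the grasp point, in m); x points along the fingers, y is the direction in which the jaws open and shut, and the axes are right-handed (so a half turn about x gives the same grasp; the last joint's range is limited). The gripper opens to 88 mm and grips with 3 to 60 N. Pads are 18 mm wide; open, the fingers measure 123 mm over their backs; the gripper's body (75 mm by 187 mm) begins 45 mm behind the grasp point.
Start: joints at [-1.22, 0.689, -0.195, 1.565, 0.157, 0.902, -0.215], TCP at [0.195, 0.594, 0.214] pointing down, gripper open.
Joint ranges: [-3.01, 3.01], [-0.46, 2.08], [-1.47, 1.51], [0.13, 2.56], [-1, 4.14], [0.04, 2.09], [-2.66, 2.66]. Speed limits (rad/s): [2.57, 2.57, 3.14, 3.14, 3.14, 3.14, 3.14].

### API

Orientations are given as a unit quaternion [x, y, z, w].
In Python, from plant import telemetry, cams, job, r gives the robot as it stands.
- The arm moves only by the tool send_rows, never from a script. Its argument "commands" is one flat list of numbers, 7 for each row, row after row: the shift along the world's x, y, z as a fraction of full scale, then the turn, a rotation vector about the world's x, y, z as a fraction of full scale, then the closure, from 0 (fully open) to 1 (shut). In form: [dx, dy, dz, wx, wy, wz, claw, dx, dy, dz, wx, wy, wz, claw, ...]. A call has 1 to 12 rows; each row shifts and turns the pose as measured when the row begins; what a row does not reach is not made up. Full scale, the value 1, is 250 mm for a shift and 90 degrees for a turn. A row lasts 1/10 s, in which the tool goes at most 50 mm and 8.59 degrees, less where a joint would pass 70% of its speed; a pose out of reach is approached as far as the arm can. A call with a number of a shift or a turn outside -1 to 1 is refused whole. A call with a gripper value outside its range is refused whole. The fingers move at their own pace and stop on an object; "newtons" is the grip in N (left out, the last holds). Time passes only in rows, so rows that do not move let the fingers close. It gives the time, the measured TCP pose, the force and the opening at its end, in the units of the state.
- telemetry.get_state(): the state, without advancing time (a new reading comes with each control period).
- cams.snapshot(name): name is "scene" or "top" or "wrist"; returns a dict with "image" (384x512x3 uint8, blue, green, red), "intrinsics" (3x3 intrinsics, pixels), "world_to_cam" (4x4, takes a point from world to camera coordinates). Camera axes: x right, y down, z forward; pixel columns grow to the right and rows downward; lengths in m; the calibration is good to about 2 mm. A picture is of the moment at which its call begins. There is no depth.
- job.finish_job(): hands the job in, once; it reports no verdict.
The state is a dict: "clock": time; "q": joint angles; "qd": joint speeds; "joint_torque": joint torques, N m; "tool_pos": TCP position; "eef_rot": TCP orientation; "contact_force": force on the tool from outside, world axes, zero at the start; "moment": the same for the moment, N m; "opening": opening from 0.0 (shut) to 1.0 (fully open).
Only numpy, scipy, OpenCV 4.12 (cv2) and the standard library are available. Lean on these libraries where they do the work, as an engineer would, in place of code of your own. Each camera call takes 0.05 s, during which the arm holds its last target.

### The job

Hang the complete pair of hearing protectors (the one standing up, with two ear cups) over the free steel bar: the headband rests across the bar and one ear cup hangs on each side of it, clear of the end posts. Set it onto the bar, do not drop it. Leave the incomplete pair with only one cup and the small parts bin where they are.

Things in the scene. Friction and masses are not known exactly. Their poses are not given: they have to be found in the camera images.
- muffs_mid (a point): Complete hearing protectors standing on two ear cups (84 tall, gap 56), 137 x 64 x 151 mm, 0.22 kg. Point: the middle, half-way up (75.5). x cup to cup, y along the band's width, z up; same either way round. Crown cushion, centred above the point: 44 (x) x 30 (y) x 24, from 51.5 to 75.5 above it; grip its 30 mm. Its flat underside rests on the bar; fingers reaching below it meet the bar first.
- bar_top (a point): Fixed level round steel bar, 16 mm thick, 300 long, bare, between two flat steel posts (28 x 10, 145 tall) on small foot plates. Point: middle of the bar's length, on its top line, 145 mm above the table. y along the bar, x level across it, z up. Nothing nearby is taller than it.
- spare_mid (a point): Bystander: incomplete pair of the same make lying flat on the table, only one ear cup; about 137 x 151 mm, 64 mm high. This point is its middle, half-way up. Not to be moved.
- bin_mid (a point): Bystander: small open-fronted parts bin with steel nuts, 110 x 100 x 60 mm. This point is its middle, half-way up. Not to be moved.

How it is judged:
At the end, for the whole second after the job is handed in: The complete pair hangs still and upright (17 deg) on the bar, headband across it (20 deg), its middle within 20 mm of the bar's upright plane, 39 to 65 mm below the bar top, within 115 mm of mid-bar, borne by the bar. Incomplete pair and parts bin within 30 mm of their start (x of muffs_mid in the frame of bar_top between -0.02 and 0.02 m and y of muffs_mid in the frame of bar_top between -0.115 and 0.115 m and z of muffs_mid in the frame of bar_top between -0.065 and -0.039 m and angle between muffs_mid's own z axis and vertical below 0.3 rad and angle between the y axis of muffs_mid and the y axis of bar_top, either way round below 0.35 rad and contact force between muffs and bar above 0.5 N and linear speed of muffs below 0.03 m/s and angular speed of muffs below 0.4 rad/s and distance of each of spare_mid, bin_mid from where it was at the start of the episode below 0.03 m); the robot touches nothing.
It fails at once if the complete pair is dropped: it falls freely, untouched by the robot, faster than 0.7 m/s (about 25 mm of fall) (linear speed of muffs above 0.7 m/s and contact force between muffs and the arm below 0.05 N and contact force between muffs and the fingers below 0.05 N).
It fails at once if the incomplete pair or the parts bin is moved by more than 40 mm (distance of any of spare_mid, bin_mid from where it was at the start of the episode above 0.04 m).
It also fails if it takes over 48 s, if anything falls off the work surface, if the arm or the gripper's body presses on something with over 40 N, if the wrist force passes 120 N, or if a joint passes its speed limit or range.

## Working session

There is one attempt and no reset: what is moved stays moved. The work goes in short steps, Python scripts to look and compute and a tool call to move; the robot and the scene stay as the last step left them, time stands still between calls to the robot, and variables do not carry over. Pictures are saved under pics/ and viewed, and the job is handed in when it is done.

Besides the shell and the picture viewer there is one more tool, called after "Emit:" by a JSON object that holds its "method" and its "body". send_rows: Moves the arm, as the interface text tells. Its arguments: {"type":"object","properties":{"commands":{"type":"array"},"newtons":{"type":"number"}},"required":["commands"]}

```bash
ls; mkdir -p pics; python3 - <<'E'
from plant import telemetry,cams,job,r
import cv2,numpy as np
s=telemetry.get_state()
print({k:np.round(v,3) for k,v in s.items()}, r.pinch_z)
for n in ["scene","top","wrist"]:
    c=cams.snapshot(n); cv2.imwrite(f"pics/{n}0.png",c["image"]); np.savez(f"{n}0.npz",**c)
    print(n,np.round(c["intrinsics"],1).tolist(),np.round(c["world_to_cam"],3).tolist())
E
```

```text
pics
{'clock': np.float64(0.0), 'q': array([-1.22 ,  0.69 , -0.195,  1.566,  0.157,  0.902, -0.215]), 'qd': array([-0.002, -0.001, -0.   ,  0.001,  0.   ,  0.001,  0.001]), 'joint_torque': array([ 1.0000e-03, -5.2755e+01, -1.2670e+00, -1.5343e+01, -5.3000e-02,
        7.0000e-03,  0.0000e+00]), 'tool_pos': array([0.195, 0.593, 0.213]), 'eef_rot': array([ 0.111,  0.698, -0.112,  0.698]), 'contact_force': array([-0.724,  0.524, -0.918]), 'moment': array([ 0.044, -0.007,  0.037]), 'opening': np.float64(1.003)} 0.0187
scene [[417.2, 0.0, 256.5], [0.0, 417.2, 183.1], [0.0, 0.0, 1.0]] [[0.419, 0.908, -0.009, -0.232], [0.741, -0.348, -0.575, -0.327], [-0.525, 0.235, -0.818, 1.335], [0.0, 0.0, 0.0, 1.0]]
top [[367.3, 0.0, 249.3], [0.0, 367.3, 194.3], [0.0, 0.0, 1.0]] [[0.02, -1.0, 0.007, -0.022], [-0.995, -0.02, -0.102, 0.562], [0.102, -0.004, -0.995, 0.906], [0.0, 0.0, 0.0, 1.0]]
wrist [[328.3, 0.0, 253.3], [0.0, 328.3, 190.8], [0.0, 0.0, 1.0]] [[0.311, 0.95, -0.0, -0.623], [0.919, -0.301, 0.255, -0.035], [0.243, -0.08, -0.967, 0.389], [0.0, 0.0, 0.0, 1.0]]
```

View pics/scene0.png

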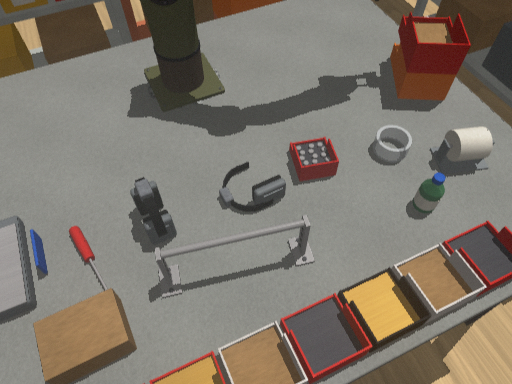

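View pics/top0.png

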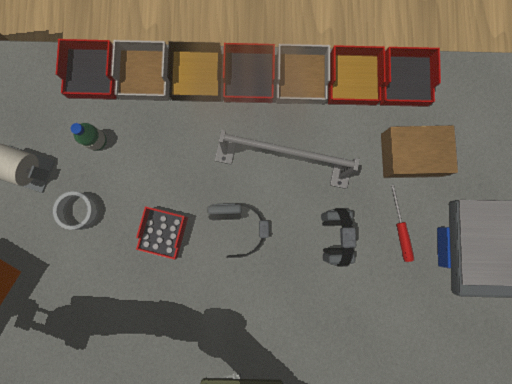

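View pics/wrist0.png

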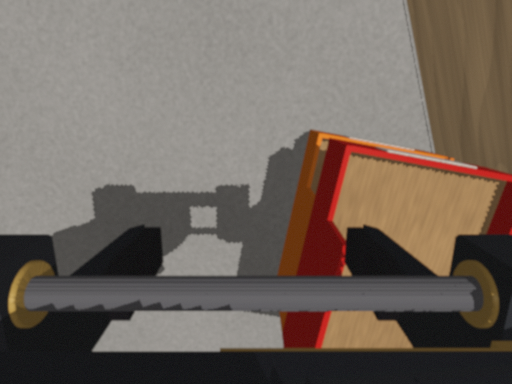

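Top view: muffs near (340,237), with cups at (341,216) and (341,257). The bar runs from (222,135) to (356,163), the spare is at (240,230) and the bin at (161,233). Next I enlarge the crops to measure.

```bash
python3 - <<'E'
import cv2
t=cv2.imread("pics/top0.png"); s=cv2.imread("pics/scene0.png")
cv2.imwrite("pics/topc.png",cv2.resize(t[115:285,200:380],None,fx=4.4,fy=3.5*4.4/4.4,interpolation=cv2.INTER_CUBIC) if 0 else cv2.resize(t[120:270,200:380],None,fx=4,fy=4,interpolation=cv2.INTER_CUBIC))
cv2.imwrite("pics/scec.png",cv2.resize(s[155:305,120:320],None,fx=4,fy=4,interpolation=cv2.INTER_CUBIC))
E
```

```text
(no output)
```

View pics/topc.png

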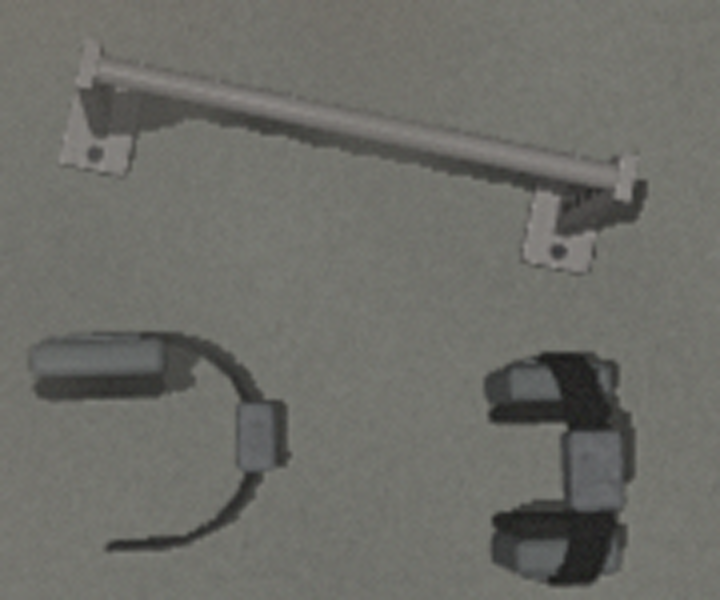

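View pics/scec.png

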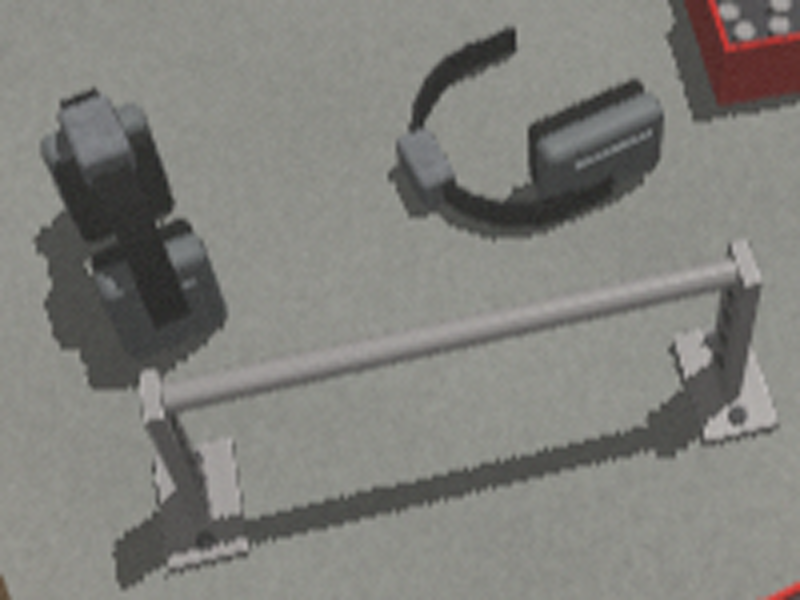

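```bash
cat > h.py <<'E'
import numpy as np
def ray(c,uv):
    K=c["intrinsics"];T=c["world_to_cam"];R=T[:3,:3];o=-R.T@T[:3,3]
    d=R.T@np.linalg.inv(K)@np.array([uv[0],uv[1],1.]);return o,d/np.linalg.norm(d)
def onz(c,uv,z):
    o,d=ray(c,uv);return o+d*(z-o[2])/d[2]
def proj(c,P):
    p=c["world_to_cam"][:3,:3]@P+c["world_to_cam"][:3,3];q=c["intrinsics"]@p;return q[:2]/q[2]
E
python3 - <<'E'
import cv2,numpy as np
t=cv2.imread("pics/top0.png"); s=cv2.imread("pics/scene0.png")
def st(im,lo,hi): return np.clip((im.astype(float)-lo)/(hi-lo)*255,0,255).astype(np.uint8)
a=cv2.resize(st(t[203:273,315:365],20,150),None,fx=8,fy=8,interpolation=cv2.INTER_NEAREST)
b=cv2.resize(st(s[173:247,125:180],20,150),None,fx=7,fy=7,interpolation=cv2.INTER_NEAREST)
h=560;o=np.zeros((h,800,3),np.uint8);o[:a.shape[0],:400]=a;b=b[:h,:390];o[:b.shape[0],405:405+b.shape[1]]=b
cv2.imwrite("pics/muff.png",o)
E
```

```text
(no output)
```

View pics/muff.png

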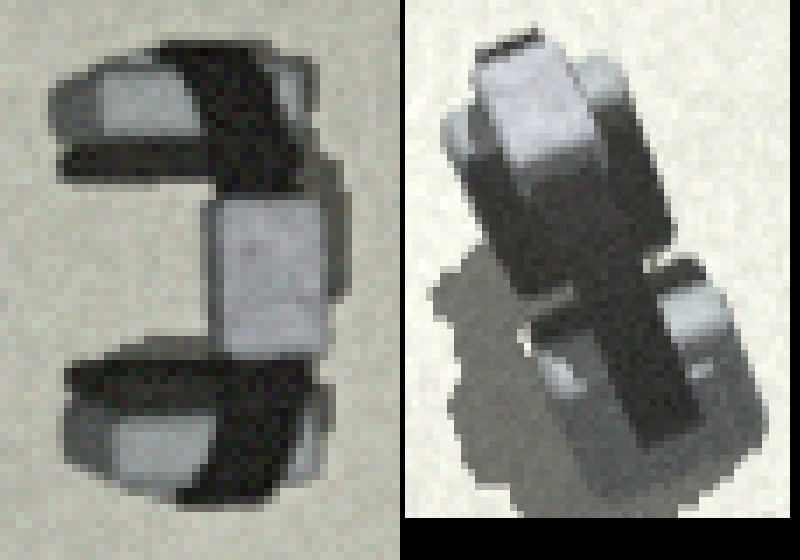

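The enlarged crop separates the cushion's light top face from its sides, at about (342–355, 228–247) in top and (135–153, 178–196) in scene. I can mask it by brightness.

```bash
python3 - <<'E'
import cv2,numpy as np
from h import *
C={n:dict(np.load(n+"0.npz")) for n in("scene","top")}
g={n:cv2.cvtColor(C[n]["image"],cv2.COLOR_BGR2GRAY) for n in C}
roi={"top":(338,225,360,251),"scene":(132,174,158,200)}
for n,(x0,y0,x1,y1) in roi.items():
    print(n);  sub=C[n]["image"][y0:y1,x0:x1].astype(int)
    print(g[n][y0:y1,x0:x1])
    d=sub[:,:,0]-sub[:,:,2]
    print("b-r",d[::3])
E
```

```text
top
[[ 70  69  72  56  37  36  31  39  39  33  39  35  32  44  63  58  60  61
   57  76 117 115]
 [120 120 119  94  38  32  36  38  36  40  38  31  35  37  44  61  63  61
   61  75 106 115]
 [120 120 116  99  50  48  53  52  52  51  51  53  53  58  61  66  69  60
   61  62  78 114]
 [118 114  88  60  63  89  92  92  90  92  84  90  89  92  91  90  86  57
   59  61  77 116]
 [115 109  71  63  77  97 100  98 100 101  98  96  97  96 102 100  95  68
   61  61  77 114]
 [116 111  74  64  83  95  99 100 101 106 101 100  95  99 102  98  93  74
   61  61  79 114]
 [115 110  74  65  81 100 103 100 104 107 103 102 101  98  99 102  99  76
   61  61  79 116]
 [116 111  83  63  84 100 106 104 102 106 106 105 107 102 103 101 101  74
   63  61  77 117]
 [113 112  83  63  78 101 102  97  93  96 100 102 107 106 105 100  96  73
   61  61  78 117]
 [112 110  82  62  73  97 100  91  87  96  97 102 106 105 101 100  99  79
   60  59  80 119]
 [115 111  83  60  76  99  99  96  94  98  99 100 103 101  98  99  98  86
   59  63  79 114]
 [117 112  84  59  72  98 100  96  98  98  99 100 100 101 102 101  98  82
[... 4841 characters left out ...]
-4 -4 -6 -6 -4 -5 -4 -6 -6
  -4 -7]
 [-4 -5 -5 -5 -5 -6 -6 -5 -5 -5 -7 -2 -3 -5 -5 -5 -5 -5 -4 -5 -5 -5 -5 -7
  -5 -7]
 [-7 -4 -8 -1 -3  0 -1  1  3  4  6  4  6  6  4  0 -4 -6 -5 -4 -4 -1 -6 -5
  -5 -3]
 [-2 -7 -1  3  5  4  3  5  5  5  4  6  5  3  4  2  2  4  4  6  6  3  4 -1
  -4 -6]
 [-5 -4 -3  0  3  4  5  6  7  5  4  5  4  6  4  7  5  3  4  5  5  6  3  1
   1 -3]
 [ 3  3  2  1  0  2  5  6  6  6  4  6  5  5  6  4  5  6  5  4  0 -2 -4 -4
   0 -3]
 [ 4  6  1  0  0  2  3  5  4  6  6  4  5  4  5  5  4  6  4  4  2 -3 -4 -4
  -2  0]
 [ 2  2  3  1 -1 -1 -2  3  5  5  4  4  4  6  2 -2  2  1  1  0  2  2 -4 -3
  -1 -1]
 [-4  0  1  1 -4 -2 -3 -1  3  3  3  2  0 -4 -1  1 -1  0 -2 -2 -2 -1 -2  1
  -4 -1]]
```

```bash
python3 - <<'E'
import cv2,numpy as np
from h import *
C={n:dict(np.load(n+"0.npz")) for n in("scene","top")}
T=C["top"];S=C["scene"]
cs=[(342.0,227.3),(354.7,227.3),(355.3,246.9),(342.6,247.1)]
P=np.array([onz(T,c,0.151) for c in cs]);print(np.round(P,4))
print("ctr",P.mean(0),"sides",np.linalg.norm(P[1]-P[0]),np.linalg.norm(P[2]-P[1]))
ax=(P[0]+P[1]-P[2]-P[3]);print("muff x yaw",np.degrees(np.arctan2(ax[1],ax[0])))
sc=[(134.6,181.1),(145.2,177.9),(152.1,191.1),(140.9,195.4)]
Q=np.array([onz(S,c,0.151) for c in sc]);print(np.round(Q,4),Q.mean(0))
ax=Q[1]-Q[2]+Q[0]-Q[3];print(np.degrees(np.arctan2(ax[1],ax[0])),[np.linalg.norm(Q[i]-Q[i-1]) for i in range(4)])
# two-view triangulation of ctr
def tri(a,b):
    o1,d1=a;o2,d2=b;A=np.stack([d1,-d2],1);s=np.linalg.lstsq(A,o2-o1,rcond=None)[0];p,q=o1+s[0]*d1,o2+s[1]*d2;return (p+q)/2,np.linalg.norm(p-q)
print("tri cushion",tri(ray(T,np.mean(cs,0)),ray(S,np.mean(sc,0))))
print("muff center proj scene",proj(S,np.append(P.mean(0)[:2],.151)))
# bar axis lines by bright mask per column
for n,x0,x1,f in (("top",230,350,lambda x:135+(x-222)*28/134),("scene",168,295,lambda x:254-(x-160)*29/140)):
    g=cv2.GaussianBlur(cv2.cvtColor(C[n]["image"],cv2.COLOR_BGR2GRAY),(1,1),0).astype(int)
    for x in (x0,x0+40,x0+80): 
        y=int(f(x)); print(n,x,y,g[y-8:y+12,x])
E
```

```text
[[ 0.4812 -0.2147  0.151 ]
 [ 0.4818 -0.2427  0.151 ]
 [ 0.4391 -0.2436  0.151 ]
 [ 0.4382 -0.2158  0.151 ]]
ctr [ 0.4600766  -0.22920536  0.151     ] sides 0.02793518602564674 0.042639626115953254
muff x yaw 1.3124810591194647
[[ 0.4393 -0.2429  0.151 ]
 [ 0.4408 -0.2191  0.151 ]
 [ 0.4817 -0.2154  0.151 ]
 [ 0.4822 -0.2406  0.151 ]] [ 0.46102912 -0.22952189  0.151     ]
-175.91967024629085 [np.float64(0.04296909365379065), np.float64(0.023794482574319535), np.float64(0.0410225396792797), np.float64(0.025210802466723976)]
tri cushion (array([ 0.46001745, -0.22960714,  0.14939943]), np.float64(7.984702158195693e-05))
muff center proj scene [143.19810348 185.91575078]
top 230 136 [112 113 110 113 113 115 109 105 117 124 134 117 106 104 108  82  84  82
  83  83]
top 270 145 [109 111 112 111 113 109  99 110 124 129 126 117 101  76  66  66  83 118
 116 113]
top 310 153 [114 114 114 111 113 109 101 107 117 125 128 118 110  93  71  72  73  85
 115 115]
scene 168 252 [145 144 143 143 139 142 152 156 153 145 128 104  96 125 144 141 138 139
 140 138]
scene 208 244 [141 141 144 142 143 150 155 155 144 129 111 100 126 142 142 146 146 144
 144 142]
scene 248 235 [143 142 142 140 139 152 164 160 139 128 109 101 131 151 147 147 148 148
 148 145]
```

```bash
python3 - <<'E'
import cv2,numpy as np
from h import *
C={n:dict(np.load(n+"0.npz")) for n in("scene","top")}
T=C["top"];S=C["scene"]
def edges(n,xs,f,up,lo):
    g=cv2.cvtColor(C[n]["image"],cv2.COLOR_BGR2GRAY).astype(float)
    out=[]
    for x in xs:
        y=int(round(f(x)));p=g[y-9:y+11,x]
        out.append(p)
    return out
# normals of planes
def pl(c,a,b):
    o,d1=ray(c,a);_,d2=ray(c,b);n=np.cross(d1,d2);return o,n/np.linalg.norm(n)
o1,n1=pl(T,(230,138.2),(310,154.5)); o2,n2=pl(S,(168,252.2),(248,235.2))
d=np.cross(n1,n2);d/=np.linalg.norm(d)
p=np.linalg.lstsq(np.stack([n1,n2,[0,1,0]]),np.array([n1@o1,n2@o2,-.05]),rcond=None)[0]
print("bar axis pt at y=-.05",p,"dir",d)
A=onz(T,(230,138.2),.137);B=onz(T,(310,154.5),.137);print("top only",A,B,np.degrees(np.arctan2(-(A-B)[0],(A-B)[1])))
A=onz(S,(168,252.2),.137);B=onz(S,(248,235.2),.137);print("scene only",A,B,np.degrees(np.arctan2(-(B-A)[0],(B-A)[1])))
# posts' top centres, crop px -> px : top view
for n,c,uv in(("L",T,(88/4+200-.4,62/4+120-.4)),("R",T,(626/4+200-.4,177/4+120-.4)),("R",S,(150/4+120-.4,390/4+155-.4)),("L",S,(744/4+120-.4,262/4+155-.4))):
    print(n,onz(c,uv,.145))
E
```

```text
bar axis pt at y=-.05 [ 0.66377916 -0.05        0.13445309] dir [-0.18819412 -0.98183597  0.02410619]
top only [0.67924967 0.03678426 0.137     ] [ 0.64526912 -0.1463337   0.137     ] -10.512597790694674
scene only [ 0.62845032 -0.22914722  0.137     ] [ 0.6615206  -0.06768098  0.137     ] -11.574807138549625
L [0.68393934 0.05556182 0.145     ]
R [ 0.62433529 -0.24894559  0.145     ]
R [ 0.62335266 -0.24864399  0.145     ]
L [0.68405117 0.05401247 0.145     ]
```

```bash
cat >> h.py <<'E'
from scipy.spatial.transform import Rotation as Ro
def show(tgt=None,yaw=None):
    from plant import telemetry
    s=telemetry.get_state();R=Ro.from_quat(s["eef_rot"]).as_matrix()
    print("t",round(float(s["clock"]),2),"tcp",np.round(s["tool_pos"],4),"x",np.round(R[:,0],3),"yaw of jaw",round(np.degrees(np.arctan2(R[1,1],R[0,1])),2),"q",np.round(s["q"],2),"F",np.round(s["contact_force"],1),"open",round(float(s["opening"]),3))
    if tgt is not None:
        d=np.array(tgt)-s["tool_pos"];print("delta mm",np.round(d*1e3,1),"frac",np.round(d/.25,4))
        a=np.radians(yaw);x=np.array([0,0,-1.]);y=np.array([np.cos(a),np.sin(a),0]);Rt=np.stack([x,y,np.cross(x,y)],1)
        w=Ro.from_matrix(Rt@R.T).as_rotvec();print("rotvec deg",np.round(np.degrees(w),2),"frac",np.round(np.degrees(w)/90,4))
E
python3 - <<'E'
from h import *
show((.46,-.229,.2),92);show((.46,-.229,.2),-88)
c=dict(np.load("scene0.npz"));print(proj(c,np.array([.195,.594,.213])))
E
```

```text
t 0.15 tcp [0.1946 0.5934 0.2131] x [-0.    -0.001 -1.   ] yaw of jaw 71.85 q [-1.22  0.69 -0.19  1.57  0.16  0.9  -0.22] F [-0.1 -0.5 -0.8] open 1.001
delta mm [ 265.4 -822.4  -13.1] frac [ 1.0617 -3.2897 -0.0524]
rotvec deg [ 8.000e-02 -1.000e-02  2.015e+01] frac [ 9.000e-04 -1.000e-04  2.238e-01]
t 0.15 tcp [0.1946 0.5934 0.2131] x [-0.    -0.001 -1.   ] yaw of jaw 71.85 q [-1.22  0.69 -0.19  1.57  0.16  0.9  -0.22] F [-0.1 -0.5 -0.8] open 1.001
delta mm [ 265.4 -822.4  -13.1] frac [ 1.0617 -3.2897 -0.0524]
rotvec deg [-1.0000e-02 -1.1000e-01 -1.5985e+02] frac [-1.0000e-04 -1.3000e-03 -1.7762e+00]
[391.34793372   4.69710344]
```

Emit:
{"method": "send_rows", "body": {"commands": [0.05,-0.05,0.12,0,0,0,0,0.12,-0.14,0.06,0,0,0.02,0,0.12,-0.14,0.02,0,0,0.025,0,0.12,-0.14,0,0,0,0.025,0,0.12,-0.15,0,0,0,0.025,0,0.12,-0.15,0,0,0,0.025,0,0.12,-0.15,0,0,0,0.025,0,0.1,-0.16,0,0,0,0.025,0,0.1,-0.16,0,0,0,0.025,0,0.08,-0.16,0,0,0,0.025,0,0,-0.16,0,0,0,0.025,0,0,-0.16,0,0,0,0,0]}}

```text
clock: 1.35
tool_pos: [0.4602, 0.1505, 0.2616]
eef_rot: [-0.035, 0.707, 0.034, 0.705]
contact_force: [0.4, -0.5, -0.3]
opening: 1.0
```

```bash
python3 -c "
from h import *
show((.46,-.229,.25),92)"
```

```text
t 1.35 tcp [0.4602 0.1505 0.2616] x [-0.002 -0.001 -1.   ] yaw of jaw 95.53 q [-0.17  0.45 -0.36  1.91  0.21  0.82  1.03] F [ 0.4 -0.5 -0.3] open 1.0
delta mm [-2.000e-01 -3.795e+02 -1.160e+01] frac [-7.000e-04 -1.518e+00 -4.640e-02]
rotvec deg [ 0.08 -0.13 -3.53] frac [ 0.0009 -0.0014 -0.0392]
```

Emit:
{"method": "send_rows", "body": {"commands": [0,-0.16,0,0,0,-0.01,0,0,-0.16,0,0,0,-0.01,0,0,-0.16,0,0,0,-0.01,0,0,-0.16,0,0,0,0,0,0,-0.16,0,0,0,0,0,0,-0.16,0,0,0,0,0,0,-0.14,0,0,0,0,0,0,-0.1,-0.03,0,0,0,0,0,-0.05,-0.03,0,0,0,0,0,0,0,0,0,0,0]}}

```text
clock: 2.35
tool_pos: [0.4563, -0.1825, 0.2448]
eef_rot: [-0.014, 0.709, 0.011, 0.705]
contact_force: [0.4, 0.3, 1.0]
opening: 0.998
```

```bash
python3 - <<'E'
from h import *
show((.46,-.229,.21),92)
from plant import cams
import cv2
for n in ("wrist","top"):
    c=cams.snapshot(n);cv2.imwrite(f"pics/{n}1.png",c["image"]);np.savez(f"{n}1.npz",**c)
c=dict(np.load("wrist1.npz"))
print([np.round(proj(c,np.array(p)),1) for p in ((.482,-.214,.151),(.482,-.244,.151),(.438,-.244,.151),(.438,-.214,.151))])
E
```

```text
t 2.35 tcp [ 0.4563 -0.1825  0.2448] x [-0.005 -0.004 -1.   ] yaw of jaw 92.02 q [ 0.49  0.48 -0.32  1.91  0.21  0.78  1.66] F [0.4 0.3 1. ] open 0.998
delta mm [  3.7 -46.5 -34.8] frac [ 0.0148 -0.186  -0.1394]
rotvec deg [ 0.25 -0.27 -0.02] frac [ 0.0027 -0.003  -0.0002]
[array([216.7, 214.4]), array([181.5, 213.2]), array([180.4, 162.1]), array([217.1, 163.4])]
```

View pics/wrist1.png

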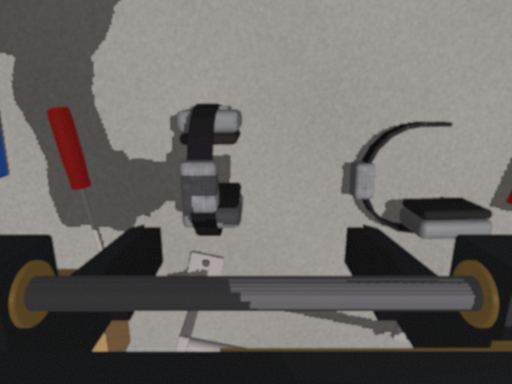

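The wrist view shows the cushion at (181–217, 162–214), right where the measured pose projects. Moving above it.

Emit:
{"method": "send_rows", "body": {"commands": [0.01,-0.12,-0.04,0,0,0,0,0,-0.06,-0.05,0,0,0,0,0,0,-0.04,0,0,0,0,0,0,0,0,0,0,0]}}

```text
clock: 2.85
tool_pos: [0.4623, -0.2177, 0.2126]
eef_rot: [-0.018, 0.707, 0.018, 0.707]
contact_force: [-1.0, 0.6, -0.6]
opening: 1.001
```

```bash
python3 -c "
from h import *
show((.46,-.229,.132),92)"
```

```text
t 2.85 tcp [ 0.4623 -0.2177  0.2126] x [-0.     0.001 -1.   ] yaw of jaw 92.94 q [ 0.55  0.55 -0.31  1.9   0.24  0.72  1.72] F [-1.   0.6 -0.6] open 1.001
delta mm [ -2.3 -11.3 -80.6] frac [-0.0091 -0.0451 -0.3226]
rotvec deg [-0.04 -0.02 -0.94] frac [-0.0005 -0.0002 -0.0104]
```

Emit:
{"method": "send_rows", "body": {"commands": [-0.01,-0.045,-0.02,0,0,-0.01,0,0,0,-0.08,0,0,0,0,0,0,-0.06,0,0,0,0,0,0,0,0,0,0,0]}}

```text
clock: 3.25
tool_pos: [0.4604, -0.2267, 0.1719]
eef_rot: [-0.013, 0.707, 0.014, 0.707]
contact_force: [-0.0, 0.9, 0.1]
opening: 0.998
```

```bash
python3 -c "
from h import *
show((.46,-.229,.132),92)"
```

```text
t 3.25 tcp [ 0.4604 -0.2267  0.1719] x [ 0.001  0.002 -1.   ] yaw of jaw 92.19 q [ 0.54  0.61 -0.28  1.94  0.27  0.62  1.7 ] F [-0.   0.9  0.1] open 0.998
delta mm [ -0.4  -2.3 -39.9] frac [-0.0016 -0.0093 -0.1596]
rotvec deg [-0.1   0.07 -0.19] frac [-0.0011  0.0008 -0.0021]
```

Emit:
{"method": "send_rows", "body": {"commands": [0,-0.01,-0.06,0,0,0,0,0,0,-0.06,0,0,0,0,0,0,-0.03,0,0,0,0,0,0,-0.01,0,0,0,0,0,0,0,0,0,0,0]}}

```text
clock: 3.75
tool_pos: [0.4624, -0.2289, 0.1336]
eef_rot: [-0.014, 0.705, 0.014, 0.709]
contact_force: [-0.6, 0.4, 0.8]
opening: 0.996
```

```bash
python3 - <<'E'
from h import *
show((.46,-.229,.132),92)
from plant import cams
import cv2
c=cams.snapshot("wrist");cv2.imwrite("pics/wrist2.png",c["image"])
E
```

```text
t 3.75 tcp [ 0.4624 -0.2289  0.1336] x [ 0.006  0.    -1.   ] yaw of jaw 92.23 q [ 0.52  0.68 -0.25  1.97  0.31  0.52  1.67] F [-0.6  0.4  0.8] open 0.996
delta mm [-2.4 -0.1 -1.6] frac [-0.0097 -0.0004 -0.0066]
rotvec deg [-0.03  0.32 -0.23] frac [-0.0003  0.0036 -0.0026]
```

View pics/wrist2.png

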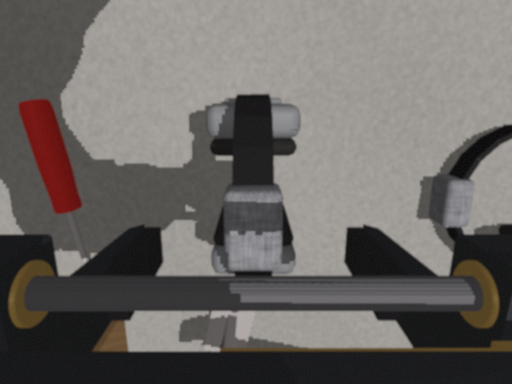

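The cushion is centred between the fingers, with its middle at column 253. Closing.

Emit:
{"method": "send_rows", "body": {"commands": [-0.008,0,-0.008,0,0,0,0,0,0,0,0,0,0,0.5,0,0,0,0,0,0,0.8,0,0,0,0,0,0,1,0,0,0,0,0,0,1,0,0,0,0,0,0,1,0,0,0,0,0,0,1], "newtons": 25}}

```text
clock: 4.5
tool_pos: [0.4615, -0.2295, 0.1336]
eef_rot: [-0.014, 0.704, 0.013, 0.71]
contact_force: [0.2, 0.4, -0.9]
opening: 0.483
```

```bash
python3 - <<'E'
from h import *
show((.46,-.229,.132),92)
E
```

```text
t 4.5 tcp [ 0.4615 -0.2295  0.1336] x [ 0.009 -0.001 -1.   ] yaw of jaw 92.22 q [ 0.53  0.67 -0.25  1.98  0.31  0.52  1.67] F [ 0.2  0.4 -0.9] open 0.483
delta mm [-1.5  0.5 -1.6] frac [-0.0061  0.0018 -0.0065]
rotvec deg [ 0.06  0.53 -0.22] frac [ 0.0007  0.0059 -0.0025]
```

Emit:
{"method": "send_rows", "body": {"commands": [0,0,0,0,0,0,1,0,0,0,0,0,0,1,0,0,0,0,0,0,1,0,0,0,0,0,0,1,0,0,0,0,0,0,1,0,0,0,0,0,0,1]}}

```text
clock: 5.1
tool_pos: [0.4615, -0.2294, 0.1335]
eef_rot: [-0.014, 0.704, 0.013, 0.71]
contact_force: [0.4, 0.7, -0.6]
opening: 0.005
```

```bash
python3 - <<'E'
from h import *
show((.46,-.229,.132),92)
E
```

```text
t 5.1 tcp [ 0.4615 -0.2294  0.1335] x [ 0.009 -0.001 -1.   ] yaw of jaw 92.22 q [ 0.53  0.67 -0.25  1.98  0.31  0.52  1.67] F [ 0.4  0.7 -0.6] open 0.005
delta mm [-1.5  0.4 -1.5] frac [-0.0061  0.0017 -0.0061]
rotvec deg [ 0.06  0.52 -0.22] frac [ 0.0006  0.0058 -0.0025]
```

The gripper shut fully on nothing, so the grasp missed. I'll look at all three views.

```bash
python3 - <<'E'
from h import *
from plant import cams
import cv2
for n in ("wrist","top","scene"):
    c=cams.snapshot(n);cv2.imwrite(f"pics/{n}3.png",c["image"]);np.savez(f"{n}3.npz",**c)
    print(n,proj(c,np.array([.4615,-.2295,.1335])))
s=cv2.imread("pics/scene3.png")[120:270,60:260]; cv2.imwrite("pics/s3c.png",cv2.resize(s,None,fx=4,fy=4,interpolation=cv2.INTER_CUBIC))
E
```

```text
wrist [254.873445   226.54081282]
top [346.62131851 236.37824659]
scene [145.06043825 190.90926393]
```

View pics/wrist3.png

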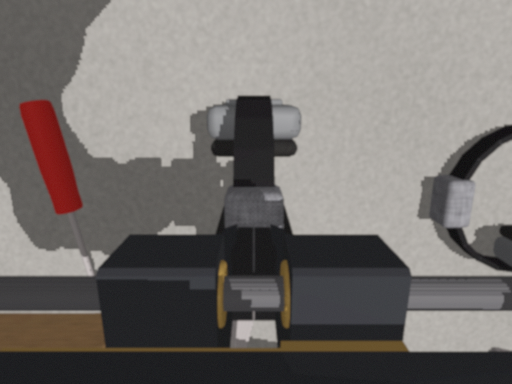

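View pics/top3.png

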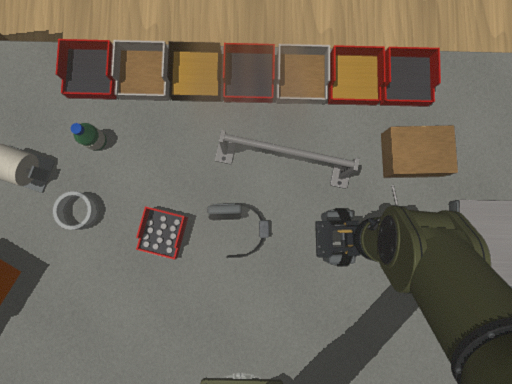

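View pics/s3c.png

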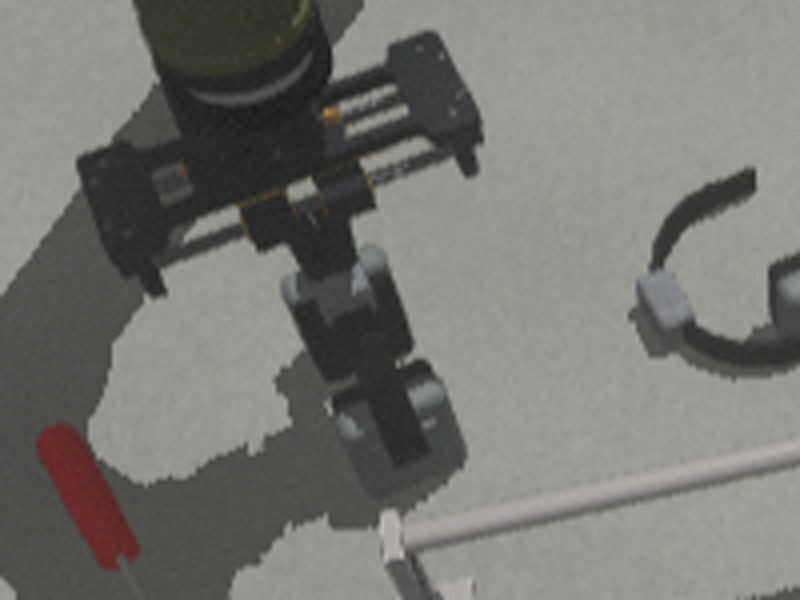

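```bash
python3 - <<'E'
from h import *
import cv2
c=dict(np.load("wrist3.npz"));s=dict(np.load("scene3.npz"));t=dict(np.load("top3.npz"))
for z in (.12,.1335,.1435,.1535,.1635): print(z,[proj(k,np.array([.4615,-.2295,z])).round(1) for k in(c,s,t)])
print("cushion top",[np.round(proj(c,np.array(p)),1) for p in ((.482,-.214,.151),(.482,-.244,.151),(.438,-.244,.151),(.438,-.214,.151))])
T=c["world_to_cam"];print("wrist cam pos",-T[:3,:3].T@T[:3,3],T.round(3))
def st(im,g): return np.clip((im/255.)**g*255,0,255).astype(np.uint8)
a=cv2.resize(st(c["image"][170:350,190:320],.5),None,fx=3,fy=3)
b=cv2.resize(st(s["image"][165:225,115:175],.5),None,fx=6,fy=6,interpolation=cv2.INTER_NEAREST)
o=np.zeros((560,800,3),np.uint8);o[:540,:390]=a;o[:360,400:760]=b;cv2.imwrite("pics/z3.png",o)
E
```

```text
0.12 [array([254.8, 218.2]), array([146.4, 194.3]), array([345. , 236.3])]
0.1335 [array([254.9, 226.5]), array([145.1, 190.9]), array([346.6, 236.4])]
0.1435 [array([255. , 233.6]), array([144. , 188.4]), array([347.8, 236.4])]
0.1535 [array([255.1, 241.4]), array([143. , 185.8]), array([349.1, 236.5])]
0.1635 [array([255.2, 250.2]), array([141.9, 183.2]), array([350.4, 236.5])]
cushion top [array([283.1, 276.7]), array([225.7, 274.7]), array([227.2, 193.5]), array([288.8, 195.9])]
wrist cam pos [ 0.39405539 -0.23303223  0.3044394 ] [[-0.039  0.999  0.     0.248]
 [ 0.964  0.038  0.264 -0.452]
 [ 0.264  0.01  -0.964  0.192]
 [ 0.     0.     0.     1.   ]]
```

View pics/z3.png

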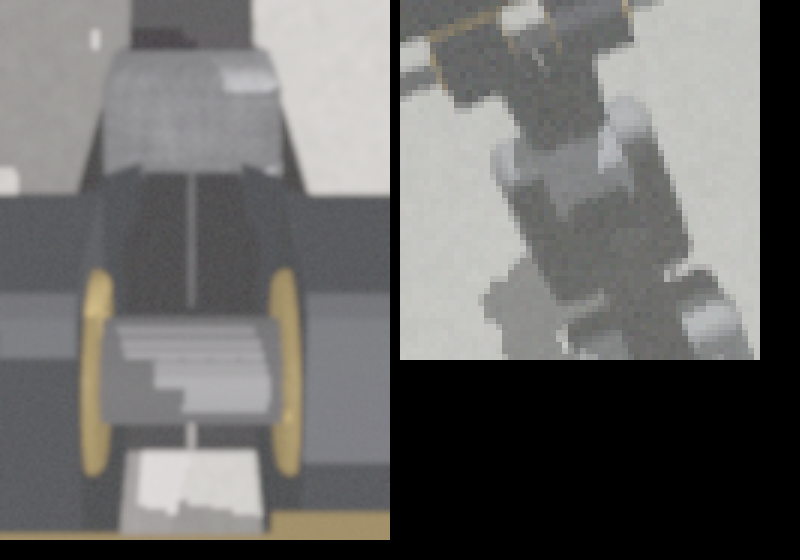

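The wrist view shows the fingers ending at about row 225, above the cushion top, with the cushion untouched below. The real tips seem to be about 20 mm above the reported TCP. I'll open, rise slightly and measure the tips.

Emit:
{"method": "send_rows", "body": {"commands": [0,0,0.04,0,0,0,0.5,0,0,0.04,0,0,0,0,0,0,0,0,0,0,0,0,0,0,0,0,0,0,0,0,0,0,0,0,0,0,0,0,0,0,0,0,0,0,0,0,0,0,0,0,0,0,0,0,0,0]}}

```text
clock: 6.05
tool_pos: [0.4616, -0.2295, 0.1557]
eef_rot: [-0.014, 0.704, 0.013, 0.71]
contact_force: [0.0, -0.0, 0.5]
opening: 0.706
```

```bash
python3 - <<'E'
from h import *
from plant import cams,telemetry
import cv2
show((.46,-.229,.113),92)
st_=telemetry.get_state();R=Ro.from_quat(st_["eef_rot"]).as_matrix();p=np.array(st_["tool_pos"]);w=float(st_["opening"])*.088/2
for n in ("wrist","scene"):
    c=cams.snapshot(n);cv2.imwrite(f"pics/{n}4.png",c["image"]);np.savez(f"{n}4.npz",**c)
    for b in (0,.019):
        print(n,"back",b,[proj(c,p-R[:,0]*b+R[:,1]*sg*w+R[:,2]*e).round(1).tolist() for sg in(1,-1) for e in(-.009,.009)])
def st(im,g): return np.clip((im/255.)**g*255,0,255).astype(np.uint8)
cv2.imwrite("pics/z4w.png",cv2.resize(st(cv2.imread("pics/wrist4.png")[150:384],.5),None,fx=1.5,fy=1.5))
cv2.imwrite("pics/z4s.png",cv2.resize(st(cv2.imread("pics/scene4.png")[115:215,80:210],.5),None,fx=6,fy=6,interpolation=cv2.INTER_CUBIC))
E
```

```text
t 6.05 tcp [ 0.4616 -0.2295  0.1557] x [ 0.01  -0.001 -1.   ] yaw of jaw 92.21 q [ 0.54  0.64 -0.27  1.96  0.29  0.57  1.69] F [ 0.  -0.   0.5] open 0.706
delta mm [ -1.6   0.5 -42.7] frac [-0.0062  0.002  -0.1709]
rotvec deg [ 0.07  0.56 -0.21] frac [ 0.0008  0.0062 -0.0024]
wrist back 0 [[311.5, 211.2], [310.1, 241.6], [198.5, 211.2], [199.9, 241.6]]
wrist back 0.019 [[318.2, 223.4], [316.4, 256.7], [192.4, 223.4], [194.1, 256.8]]
scene back 0 [[155.0, 177.0], [157.6, 182.9], [127.8, 187.6], [130.2, 193.7]]
scene back 0.019 [[153.1, 171.8], [155.8, 177.7], [125.4, 182.5], [127.9, 188.6]]
```

View pics/z4w.png

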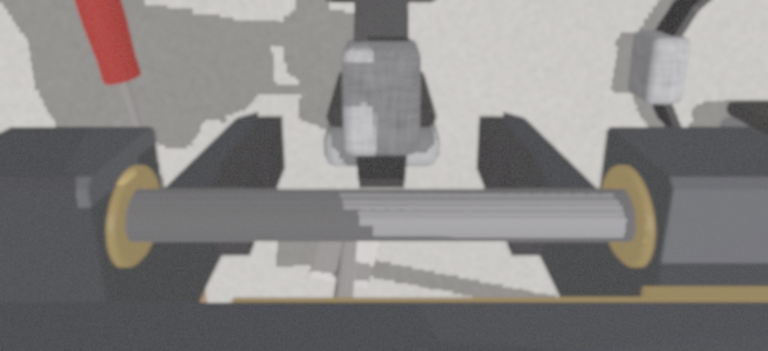

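View pics/z4s.png

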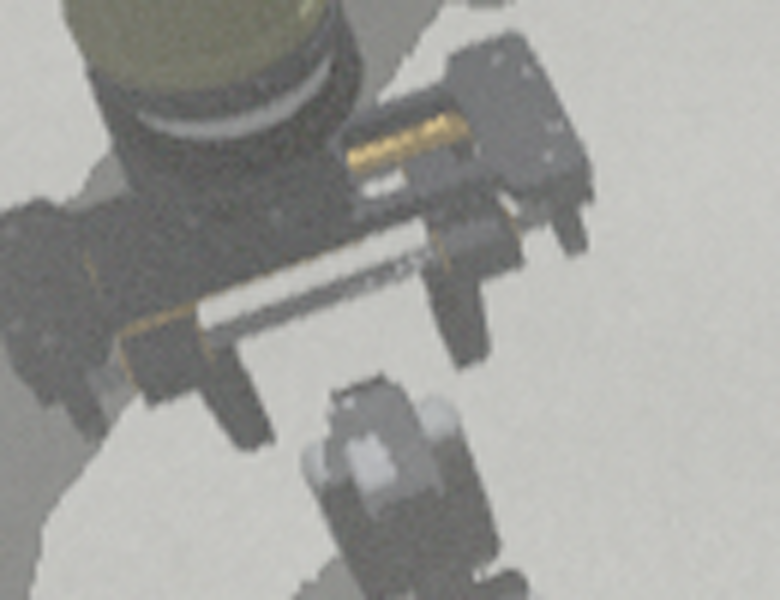

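The scene view puts the open finger ends at about (156.3,176.5) and (125.5,188). That matches the "back 0.019" prediction, and so does the wrist view (row 225 against 223). So the physical tips are about 20 mm above the reported TCP. I'll descend to reported z ≈ 0.112, which puts the tips at about 0.132.

Emit:
{"method": "send_rows", "body": {"commands": [-0.005,0,-0.06,0,0.006,0,0,0,0,-0.06,0,0,0,0,0,0,-0.04,0,0,0,0,0,0,-0.015,0,0,0,0,0,0,0,0,0,0,0]}}

```text
clock: 6.65
tool_pos: [0.4597, -0.2292, 0.1075]
eef_rot: [-0.014, 0.708, 0.014, 0.706]
contact_force: [-0.4, 0.1, 0.3]
opening: 0.999
```

```bash
python3 - <<'E'
from h import *
show((.46,-.229,.112),92)
E
```

```text
t 6.65 tcp [ 0.4597 -0.2292  0.1075] x [-0.002 -0.001 -1.   ] yaw of jaw 92.23 q [ 0.51  0.72 -0.22  1.99  0.33  0.47  1.65] F [-0.4  0.1  0.3] open 0.999
delta mm [0.3 0.2 4.5] frac [0.0013 0.0007 0.0178]
rotvec deg [ 0.04 -0.14 -0.23] frac [ 0.0004 -0.0015 -0.0026]
```

Emit:
{"method": "send_rows", "body": {"commands": [0,0,0.018,0,0,0,0,0,0,0,0,0,0,0]}}

```text
clock: 6.85
tool_pos: [0.4598, -0.2291, 0.1124]
eef_rot: [-0.014, 0.708, 0.014, 0.706]
contact_force: [0.1, -0.8, 0.1]
opening: 0.999
```

```bash
python3 - <<'E'
from h import *
show((.46,-.229,.112),92)
E
```

```text
t 6.85 tcp [ 0.4598 -0.2291  0.1124] x [-0.003 -0.001 -1.   ] yaw of jaw 92.24 q [ 0.51  0.71 -0.23  1.99  0.33  0.48  1.66] F [ 0.1 -0.8  0.1] open 0.999
delta mm [ 0.2  0.1 -0.4] frac [ 0.0008  0.0005 -0.0016]
rotvec deg [ 0.03 -0.15 -0.24] frac [ 0.0004 -0.0016 -0.0026]
```

Emit:
{"method": "send_rows", "body": {"commands": [0,0,0,0,0,0,1,0,0,0,0,0,0,1,0,0,0,0,0,0,1,0,0,0,0,0,0,1,0,0,0,0,0,0,1,0,0,0,0,0,0,1,0,0,0,0,0,0,1,0,0,0,0,0,0,1,0,0,0,0,0,0,1,0,0,0,0,0,0,1], "newtons": 25}}

```text
clock: 7.85
tool_pos: [0.4607, -0.2295, 0.1139]
eef_rot: [-0.014, 0.707, 0.013, 0.707]
contact_force: [-0.3, 0.6, 1.3]
opening: 0.338
```

```bash
python3 - <<'E'
from h import *
show((.46,-.229,.112),92)
E
```

```text
t 7.85 tcp [ 0.4607 -0.2295  0.1139] x [ 0.    -0.002 -1.   ] yaw of jaw 92.24 q [ 0.51  0.71 -0.23  1.99  0.32  0.48  1.66] F [-0.3  0.6  1.3] open 0.338
delta mm [-0.7  0.5 -1.9] frac [-0.0027  0.0018 -0.0078]
rotvec deg [ 0.09  0.02 -0.24] frac [ 0.001   0.0002 -0.0026]
```

The gripper stopped at 29.7 mm, so it holds the 30 mm cushion. Lifting.

Emit:
{"method": "send_rows", "body": {"commands": [0,0,0.03,0,0,0,1,0,0,0.06,0,0,0,1,0,0,0.1,0,0,0,1,0,0,0.12,0,0,0,1,0,0,0.12,0,0,0,1,0,0,0.12,0,0,0,1,0,0,0.1,0,0,0,1,0,0,0.05,0,0,0,1,0,0,0,0,0,0,1]}}

```text
clock: 8.75
tool_pos: [0.4554, -0.2277, 0.2965]
eef_rot: [-0.013, 0.71, 0.014, 0.704]
contact_force: [0.1, 0.0, -2.9]
opening: 0.339
```

```bash
python3 - <<'E'
from h import *
from plant import cams
import cv2
show((.52,-.2,.3),80)
for n in ("wrist","scene"):
    c=cams.snapshot(n);cv2.imwrite(f"pics/{n}5.png",c["image"]);np.savez(f"{n}5.npz",**c)
a=cv2.imread("pics/scene5.png")
cv2.imwrite("pics/s5.png",cv2.resize(a[60:310,20:340],None,fx=2.4,fy=2.4))
E
```

```text
t 8.75 tcp [ 0.4554 -0.2277  0.2965] x [-0.007  0.001 -1.   ] yaw of jaw 92.24 q [ 0.6   0.45 -0.34  1.78  0.18  0.95  1.79] F [ 0.1  0.  -2.9] open 0.339
delta mm [64.6 27.7  3.5] frac [0.2585 0.1109 0.0142]
rotvec deg [ -0.12  -0.42 -12.24] frac [-0.0013 -0.0047 -0.1361]
```

View pics/s5.png

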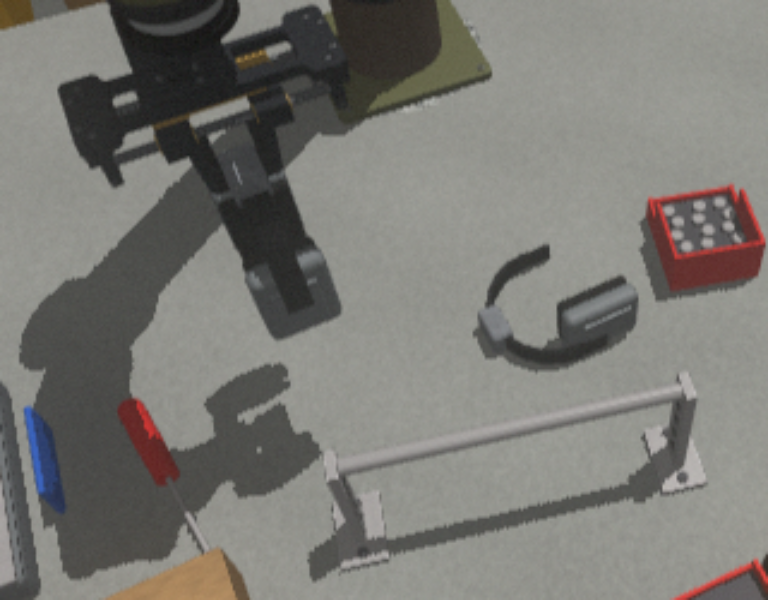

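View pics/wrist5.png

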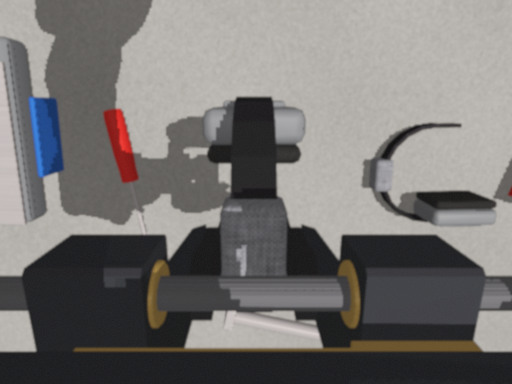

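Held level, with about 37 mm clearance over the bar. Moving over mid-bar (0.654, −0.097) and turning the jaw to 78.8°.

Emit:
{"method": "send_rows", "body": {"commands": [0.06,0.04,0.01,0,0,-0.015,1,0.11,0.07,0,0,0,-0.025,1,0.12,0.08,0,0,0,-0.025,1,0.12,0.08,0,0,0,-0.025,1,0.12,0.08,0,0,0,-0.025,1,0.11,0.07,0,0,0,-0.015,1,0.07,0.045,0,0,0,-0.01,1,0.02,0.01,0,0,0,0,1,0,0,0,0,0,0,1]}}

```text
clock: 9.75
tool_pos: [0.6316, -0.1037, 0.2813]
eef_rot: [0.071, 0.719, -0.066, 0.688]
contact_force: [0.1, -1.6, -1.5]
opening: 0.335
```

```bash
python3 - <<'E'
from h import *
show((.654,-.097,.29),78.8)
E
```

```text
t 9.75 tcp [ 0.6316 -0.1037  0.2813] x [-0.042  0.011 -0.999] yaw of jaw 78.94 q [ 0.23  0.67 -0.26  1.38  0.16  1.16  1.33] F [ 0.1 -1.6 -1.5] open 0.335
delta mm [22.4  6.7  8.7] frac [0.0896 0.027  0.035 ]
rotvec deg [-0.64 -2.42 -0.14] frac [-0.0071 -0.0269 -0.0015]
```

Emit:
{"method": "send_rows", "body": {"commands": [0.05,0.015,0.03,-0.004,-0.02,0,1,0.035,0.01,0.01,-0.002,-0.01,0,1,0,0,0,0,0,0,1,0,0,0,0,0,0,1]}}

```text
clock: 10.15
tool_pos: [0.6512, -0.101, 0.2915]
eef_rot: [0.069, 0.702, -0.07, 0.705]
contact_force: [0.5, -0.3, -2.7]
opening: 0.336
```

```bash
python3 - <<'E'
from h import *
show((.654,-.097,.29),78.8)
E
```

```text
t 10.15 tcp [ 0.6512 -0.101   0.2915] x [ 0.005 -0.002 -1.   ] yaw of jaw 78.73 q [ 0.21  0.67 -0.25  1.35  0.17  1.14  1.31] F [ 0.5 -0.3 -2.7] open 0.336
delta mm [ 2.8  4.  -1.5] frac [ 0.0114  0.0158 -0.006 ]
rotvec deg [0.09 0.28 0.07] frac [0.001  0.0031 0.0008]
```

Emit:
{"method": "send_rows", "body": {"commands": [0.012,0.016,0,0,0.003,0,1,0,0,0,0,0,0,1,0,0,0,0,0,0,1]}}

```text
clock: 10.45
tool_pos: [0.6536, -0.0979, 0.292]
eef_rot: [0.069, 0.704, -0.071, 0.704]
contact_force: [0.0, -0.4, -2.1]
opening: 0.338
```

```bash
python3 - <<'E'
from h import *
from plant import cams
import cv2
show((.654,-.097,.29),78.8)
for n in ("wrist","scene","top"):
    c=cams.snapshot(n);cv2.imwrite(f"pics/{n}6.png",c["image"]);np.savez(f"{n}6.npz",**c)
a=cv2.imread("pics/scene6.png")
o=np.hstack([cv2.resize(a[80:310,100:340],(400,383)),cv2.resize(cv2.imread("pics/wrist6.png"),(400,300))[:,:] if 0 else cv2.resize(cv2.imread("pics/wrist6.png"),(400,383))])
cv2.imwrite("pics/o6.png",o)
E
```

```text
t 10.45 tcp [ 0.6536 -0.0979  0.292 ] x [-0.    -0.002 -1.   ] yaw of jaw 78.64 q [ 0.2   0.67 -0.25  1.34  0.17  1.15  1.31] F [ 0.  -0.4 -2.1] open 0.338
delta mm [ 0.4  0.9 -2. ] frac [ 0.0014  0.0038 -0.0078]
rotvec deg [ 0.14 -0.02  0.16] frac [ 0.0015 -0.0003  0.0017]
```

View pics/o6.png

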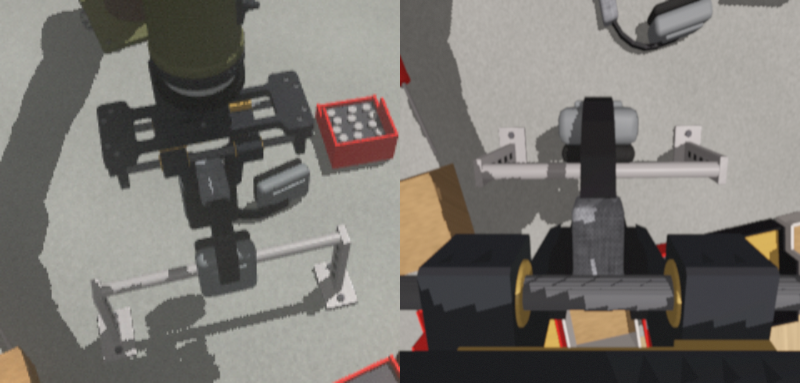

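The bar is level and parallel under the band, and one cup is on each side. Lowering in steps.

Emit:
{"method": "send_rows", "body": {"commands": [0,0.002,-0.05,0,0,0,1,0,0,-0.07,0,0,0,1,0,0,-0.05,0,0,0,1,0,0,0,0,0,0,1]}}

```text
clock: 11.0
tool_pos: [0.6529, -0.0972, 0.2458]
eef_rot: [0.069, 0.704, -0.071, 0.703]
contact_force: [-0.8, -0.3, -3.1]
opening: 0.339
```

```bash
python3 - <<'E'
from h import *
show((.654,-.097,.16),78.8)
E
```

```text
t 11.0 tcp [ 0.6529 -0.0972  0.2458] x [-0.001 -0.002 -1.   ] yaw of jaw 78.65 q [ 0.2   0.71 -0.25  1.41  0.19  1.05  1.29] F [-0.8 -0.3 -3.1] open 0.339
delta mm [  1.1   0.2 -85.8] frac [ 0.0043  0.0008 -0.3431]
rotvec deg [ 0.12 -0.07  0.15] frac [ 0.0013 -0.0008  0.0017]
```

Emit:
{"method": "send_rows", "body": {"commands": [0.004,0,-0.06,0,0,0,1,0,0,-0.08,0,0,0,1,0,0,-0.08,0,0,0,1,0,0,-0.06,0,0,0,1,0,0,0,0,0,0,1]}}

```text
clock: 11.5
tool_pos: [0.6544, -0.0973, 0.1737]
eef_rot: [0.069, 0.703, -0.071, 0.704]
contact_force: [-0.3, 0.1, -2.2]
opening: 0.338
```

```bash
python3 - <<'E'
from h import *
from plant import cams
import cv2
show((.654,-.097,.135),78.8)
for n in ("wrist","scene"):
    c=cams.snapshot(n);cv2.imwrite(f"pics/{n}7.png",c["image"]);np.savez(f"{n}7.npz",**c)
a=cv2.imread("pics/scene7.png")
o=np.hstack([cv2.resize(a[120:310,130:330],(400,383)),cv2.resize(cv2.imread("pics/wrist7.png"),(400,383))])
cv2.imwrite("pics/o7.png",o)
E
```

```text
t 11.5 tcp [ 0.6544 -0.0973  0.1737] x [ 0.    -0.002 -1.   ] yaw of jaw 78.63 q [ 0.2   0.79 -0.23  1.48  0.21  0.89  1.27] F [-0.3  0.1 -2.2] open 0.338
delta mm [ -0.4   0.3 -38.7] frac [-0.0018  0.0011 -0.1549]
rotvec deg [0.12 0.03 0.17] frac [0.0013 0.0003 0.0019]
```

View pics/o7.png

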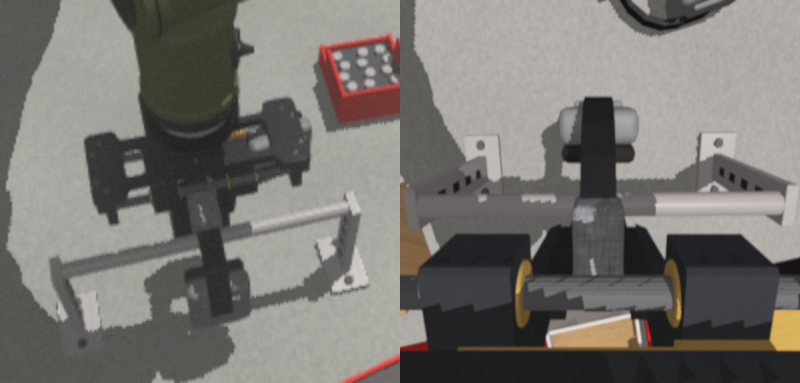

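Emit:
{"method": "send_rows", "body": {"commands": [0,0,-0.05,0,0,0,1,0,0,-0.05,0,0,0,1,0,0,-0.035,0,0,0,1,0,0,0,0,0,0,1]}}

```text
clock: 12.0
tool_pos: [0.6581, -0.0974, 0.1423]
eef_rot: [0.07, 0.7, -0.071, 0.707]
contact_force: [0.1, -0.7, -2.3]
opening: 0.338
```

```bash
python3 - <<'E'
from h import *
show((.654,-.097,.132),78.8)
E
```

```text
t 12.0 tcp [ 0.6581 -0.0974  0.1423] x [ 0.01  -0.003 -1.   ] yaw of jaw 78.61 q [ 0.19  0.82 -0.22  1.51  0.23  0.82  1.26] F [ 0.1 -0.7 -2.3] open 0.338
delta mm [ -4.1   0.4 -10.3] frac [-0.0163  0.0018 -0.0413]
rotvec deg [0.15 0.58 0.19] frac [0.0017 0.0064 0.0021]
```

Emit:
{"method": "send_rows", "body": {"commands": [-0.016,0,-0.012,0,0.006,0,1,0,0,-0.01,0,0,0,1,0,0,0,0,0,0,1]}}

```text
clock: 12.3
tool_pos: [0.6539, -0.0974, 0.1364]
eef_rot: [0.069, 0.704, -0.071, 0.704]
contact_force: [-0.2, 0.2, -1.8]
opening: 0.336
```

```bash
python3 - <<'E'
from h import *
show((.654,-.097,.132),78.8)
E
```

```text
t 12.3 tcp [ 0.6539 -0.0974  0.1364] x [ 0.    -0.003 -1.   ] yaw of jaw 78.61 q [ 0.19  0.83 -0.22  1.52  0.23  0.82  1.26] F [-0.2  0.2 -1.8] open 0.336
delta mm [ 0.1  0.4 -4.4] frac [ 0.0003  0.0017 -0.0177]
rotvec deg [0.15 0.   0.19] frac [0.0017 0.     0.0021]
```

Emit:
{"method": "send_rows", "body": {"commands": [0,0,-0.01,0,0,0,1,0,0,-0.008,0,0,0,1,0,0,0,0,0,0,1]}}

```text
clock: 12.6
tool_pos: [0.6544, -0.0975, 0.1322]
eef_rot: [0.069, 0.703, -0.071, 0.704]
contact_force: [-0.0, 1.2, -2.1]
opening: 0.338
```

```bash
python3 - <<'E'
from h import *
from plant import telemetry
show((.654,-.097,.132),78.8)
E
```

```text
t 12.6 tcp [ 0.6544 -0.0975  0.1322] x [ 0.001 -0.003 -1.   ] yaw of jaw 78.6 q [ 0.19  0.84 -0.22  1.52  0.23  0.81  1.25] F [-0.   1.2 -2.1] open 0.338
delta mm [-0.4  0.5 -0.2] frac [-0.0017  0.0021 -0.0007]
rotvec deg [0.16 0.08 0.2 ] frac [0.0018 0.0009 0.0022]
```

No contact yet: fz is still about −2, which is the muffs' weight. Going on in about 1.5 mm steps.

Emit:
{"method": "send_rows", "body": {"commands": [0,0,-0.008,0,0,0,1,0,0,0,0,0,0,1]}}

```text
clock: 12.8
tool_pos: [0.6552, -0.0976, 0.1324]
eef_rot: [0.069, 0.702, -0.071, 0.705]
contact_force: [0.0, -0.4, -3.5]
opening: 0.339
```

```bash
python3 - <<'E'
from h import *
show((.654,-.097,.130),78.8)
E
```

```text
t 12.8 tcp [ 0.6552 -0.0976  0.1324] x [ 0.003 -0.003 -1.   ] yaw of jaw 78.58 q [ 0.19  0.84 -0.22  1.52  0.23  0.81  1.25] F [ 0.  -0.4 -3.5] open 0.339
delta mm [-1.2  0.6 -2.4] frac [-0.0048  0.0023 -0.0097]
rotvec deg [0.18 0.2  0.22] frac [0.002  0.0022 0.0024]
```

Emit:
{"method": "send_rows", "body": {"commands": [0,0,-0.008,0,0,0,1,0,0,0,0,0,0,1]}}

```text
clock: 13.0
tool_pos: [0.6561, -0.0976, 0.1322]
eef_rot: [0.069, 0.701, -0.071, 0.706]
contact_force: [-0.1, 0.3, -2.3]
opening: 0.34
```

```bash
python3 - <<'E'
from h import *
show((.654,-.097,.130),78.8)
E
```

```text
t 13.0 tcp [ 0.6561 -0.0976  0.1322] x [ 0.006 -0.004 -1.   ] yaw of jaw 78.57 q [ 0.19  0.84 -0.22  1.52  0.23  0.81  1.25] F [-0.1  0.3 -2.3] open 0.34
delta mm [-2.1  0.6 -2.2] frac [-0.0083  0.0025 -0.0087]
rotvec deg [0.2  0.34 0.23] frac [0.0022 0.0037 0.0026]
```

Emit:
{"method": "send_rows", "body": {"commands": [-0.008,0,-0.014,0,0.003,0,1,0,0,-0.008,0,0,0,1]}}

```text
clock: 13.2
tool_pos: [0.6565, -0.0977, 0.1318]
eef_rot: [0.069, 0.701, -0.072, 0.706]
contact_force: [-7.2, 0.7, 11.7]
opening: 0.334
```

```bash
python3 - <<'E'
from h import *
show((.654,-.097,.130),78.8)
E
```

```text
t 13.2 tcp [ 0.6565 -0.0977  0.1318] x [ 0.007 -0.004 -1.   ] yaw of jaw 78.53 q [ 0.19  0.84 -0.22  1.52  0.23  0.8   1.25] F [-7.2  0.7 11.7] open 0.334
delta mm [-2.5  0.7 -1.8] frac [-0.01    0.0028 -0.0071]
rotvec deg [0.25 0.41 0.26] frac [0.0027 0.0046 0.0029]
```

Contact came at z = 0.132, as predicted, with fz at +11.7 N. I'll relax the push and check before letting go.

Emit:
{"method": "send_rows", "body": {"commands": [0,0,0,0,0,0,1,0,0,0,0,0,0,1]}}

```text
clock: 13.4
tool_pos: [0.6566, -0.0977, 0.1322]
eef_rot: [0.069, 0.701, -0.072, 0.707]
contact_force: [0.1, 0.5, -2.4]
opening: 0.335
```

```bash
python3 - <<'E'
from h import *
from plant import cams
import cv2
show((.654,-.097,.132),78.8)
for n in ("wrist","scene"):
    c=cams.snapshot(n);cv2.imwrite(f"pics/{n}8.png",c["image"]);np.savez(f"{n}8.npz",**c)
a=cv2.imread("pics/scene8.png")
o=np.hstack([cv2.resize(a[120:310,130:330],(400,383)),cv2.resize(cv2.imread("pics/wrist8.png"),(400,383))])
cv2.imwrite("pics/o8.png",o)
E
```

```text
t 13.4 tcp [ 0.6566 -0.0977  0.1322] x [ 0.008 -0.004 -1.   ] yaw of jaw 78.54 q [ 0.19  0.84 -0.22  1.52  0.23  0.8   1.25] F [ 0.1  0.5 -2.4] open 0.335
delta mm [-2.6  0.7 -0.2] frac [-0.0105  0.0028 -0.0007]
rotvec deg [0.25 0.46 0.26] frac [0.0028 0.0051 0.0029]
```

View pics/o8.png

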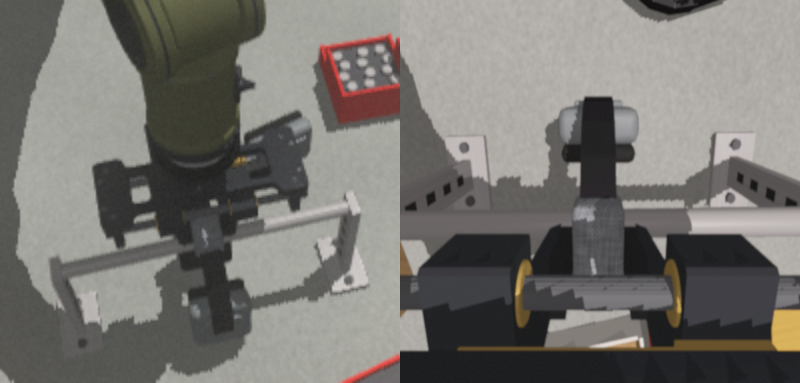

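Cushion underside is on the bar within about 0.5 mm, cups on both sides, and the posts are well clear. Pressing lightly and opening.

Emit:
{"method": "send_rows", "body": {"commands": [-0.004,0,-0.01,0,0.003,0,1,0,0,-0.004,0,0,0,0.6,0,0,0,0,0,0,0.5,0,0,0,0,0,0,0.45,0,0,0,0,0,0,0.4]}}

```text
clock: 14.0
tool_pos: [0.6579, -0.0978, 0.1307]
eef_rot: [0.069, 0.701, -0.072, 0.706]
contact_force: [-0.3, 0.4, 0.3]
opening: 0.594
```

```bash
python3 - <<'E'
from h import *
from plant import cams
import cv2
show((.654,-.097,.132),78.8)
for n in ("wrist","scene"):
    c=cams.snapshot(n);cv2.imwrite(f"pics/{n}9.png",c["image"]);np.savez(f"{n}9.npz",**c)
a=cv2.imread("pics/scene9.png")
o=np.hstack([cv2.resize(a[120:310,130:330],(400,383)),cv2.resize(cv2.imread("pics/wrist9.png"),(400,383))])
cv2.imwrite("pics/o9.png",o)
E
```

```text
t 14.0 tcp [ 0.6579 -0.0978  0.1307] x [ 0.008 -0.005 -1.   ] yaw of jaw 78.51 q [ 0.19  0.84 -0.22  1.52  0.23  0.8   1.25] F [-0.3  0.4  0.3] open 0.594
delta mm [-3.9  0.8  1.3] frac [-0.0157  0.0032  0.0051]
rotvec deg [0.27 0.43 0.29] frac [0.003  0.0048 0.0032]
```

View pics/o9.png

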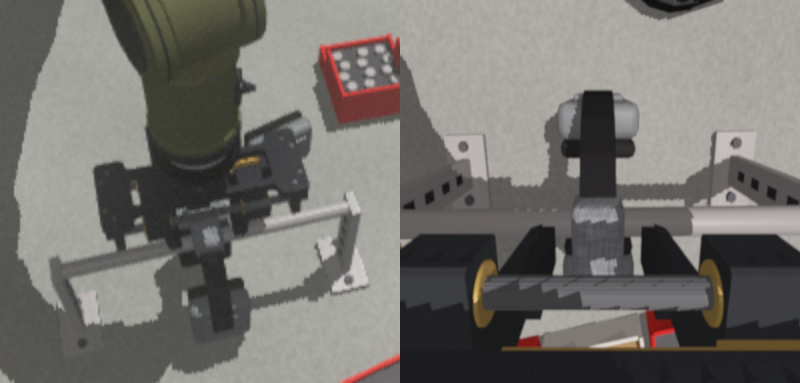

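Released. The fingers are clear on both sides and the muffs rest on the bar. Opening fully and going straight up.

Emit:
{"method": "send_rows", "body": {"commands": [0,0,0,0,0,0,0.1,0,0,0,0,0,0,0.1,0,0,0,0,0,0,0.1,0,0,0.02,0,0,0,0.1,0,0,0.05,0,0,0,0.1,0,0,0.08,0,0,0,0.1,0,0,0.1,0,0,0,0.1,0,0,0.1,0,0,0,0.1,0,0,0.08,0,0,0,0.1,0,0,0,0,0,0,0.1]}}

```text
clock: 15.1
tool_pos: [0.6577, -0.0976, 0.2469]
eef_rot: [0.069, 0.7, -0.072, 0.707]
contact_force: [0.6, -0.1, 0.7]
opening: 0.903
```

```bash
python3 - <<'E'
from h import *
show((.5,-.4,.3),78.8)
E
```

```text
t 15.1 tcp [ 0.6577 -0.0976  0.2469] x [ 0.01  -0.004 -1.   ] yaw of jaw 78.52 q [ 0.2   0.71 -0.24  1.4   0.19  1.04  1.29] F [ 0.6 -0.1  0.7] open 0.903
delta mm [-157.7 -302.4   53.1] frac [-0.6307 -1.2098  0.2124]
rotvec deg [0.25 0.55 0.28] frac [0.0028 0.0062 0.0031]
```

Clear above. Now I back the arm off toward −x (free space at this height) to get a clean view.

Emit:
{"method": "send_rows", "body": {"commands": [0,0,0.1,0,0,0,0.1,-0.08,-0.08,0.06,0,0,0,0.1,-0.1,-0.12,0,0,0,0,0.1,-0.1,-0.14,0,0,0,0,0.1,-0.1,-0.14,0,0,0,0,0.1,-0.1,-0.14,0,0,0,0,0.1,-0.08,-0.14,0,0,0,0,0.1,-0.04,-0.12,0,0,0,0,0.1,0,-0.05,0,0,0,0,0.1,0,0,0,0,0,0,0.1]}}

```text
clock: 16.1
tool_pos: [0.4978, -0.3333, 0.285]
eef_rot: [0.069, 0.702, -0.069, 0.706]
contact_force: [0.2, -0.5, 0.1]
opening: 0.897
```

```bash
python3 - <<'E'
from h import *
from plant import cams
import cv2
show()
for n in ("top","scene"):
    c=cams.snapshot(n);cv2.imwrite(f"pics/{n}10.png",c["image"]);np.savez(f"{n}10.npz",**c)
a=cv2.imread("pics/scene10.png");b=cv2.imread("pics/top10.png")
o=np.hstack([cv2.resize(a[100:310,110:350],(400,350)),cv2.resize(b[90:270,130:380],(400,288+62))])
cv2.imwrite("pics/o10.png",o)
E
```

```text
t 16.1 tcp [ 0.4978 -0.3333  0.285 ] x [ 0.005 -0.001 -1.   ] yaw of jaw 78.8 q [ 0.67  0.58 -0.27  1.56  0.17  1.02  1.73] F [ 0.2 -0.5  0.1] open 0.897
```

View pics/o10.png

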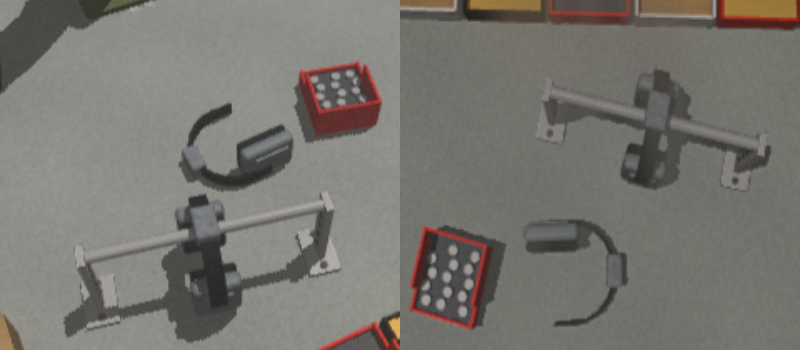

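The muffs hang across the bar near mid-length with a cup on each side. The spare and bin look unmoved. I'll put numbers on height, tilt and stillness.

```bash
python3 - <<'E'
from h import *
from plant import cams
import cv2
c2={n:cams.snapshot(n) for n in("top","scene")}
for n in c2:
    a0=np.load(n+"0.npz")["image"].astype(int);a=np.load(n+"10.npz")["image"].astype(int);b=c2[n]["image"].astype(int)
    r={"top":(slice(110,200),slice(270,345)),"scene":(slice(205,300),slice(205,265))}[n]
    print(n,"motion now",np.abs(a-b)[r].mean())
    q={"top":{"spare":(slice(198,262),slice(205,275)),"bin":(slice(204,262),slice(134,190))},"scene":{"spare":(slice(158,208),slice(218,290)),"bin":(slice(134,182),slice(288,342))}}[n]
    for k,v in q.items(): print(" ",k,"phase shift",cv2.phaseCorrelate(a0[v].mean(2),b[v].mean(2)))
    x=c2[n]["image"]; x=x[100:200,270:350] if n=="top" else x[195:305,200:280]
    x=np.clip((x/255.)**.6*255,0,255).astype(np.uint8)
    cv2.imwrite(f"pics/{n}11.png",cv2.resize(x,None,fx=5,fy=5,interpolation=cv2.INTER_NEAREST))
np.savez("f.npz",**{n+k:c2[n][k] for n in c2 for k in c2[n]})
P=np.array([.656,-.0975,.169]);
for n in c2: 
    a=np.radians(-11.3);X=np.array([np.cos(a),np.sin(a),0]);Y=np.array([-np.sin(a),np.cos(a),0])
    print(n,[proj(c2[n],P+X*i*.022+Y*j*.015).round(1).tolist() for i,j in((1,1),(1,-1),(-1,-1),(-1,1))])
E
cd pics; python3 -c "
import cv2,numpy as np
a=cv2.imread('top11.png');b=cv2.imread('scene11.png');o=np.zeros((550,800,3),np.uint8);o[:500,:400]=a;o[:550,400:]=b;cv2.imwrite('o11.png',o)"
```

```text
top motion now 1.7759506172839505
  spare phase shift ((0.09230361064530967, 0.0002498192861430937), 0.9819952750581261)
  bin phase shift ((-0.013291913921726461, -0.012909632987934572), 0.9780241235143109)
scene motion now 1.9958479532163742
  spare phase shift ((0.01567362476968981, 0.01985594885299946), 0.9997265620387413)
  bin phase shift ((-0.0037889585336934317, -0.026684571846885774), 0.9733670543572182)
top [[285.6, 135.1], [299.0, 138.0], [294.9, 157.3], [281.5, 154.3]]
scene [[242.5, 239.0], [227.5, 242.3], [223.3, 223.2], [237.8, 220.1]]
```

View pics/o11.png

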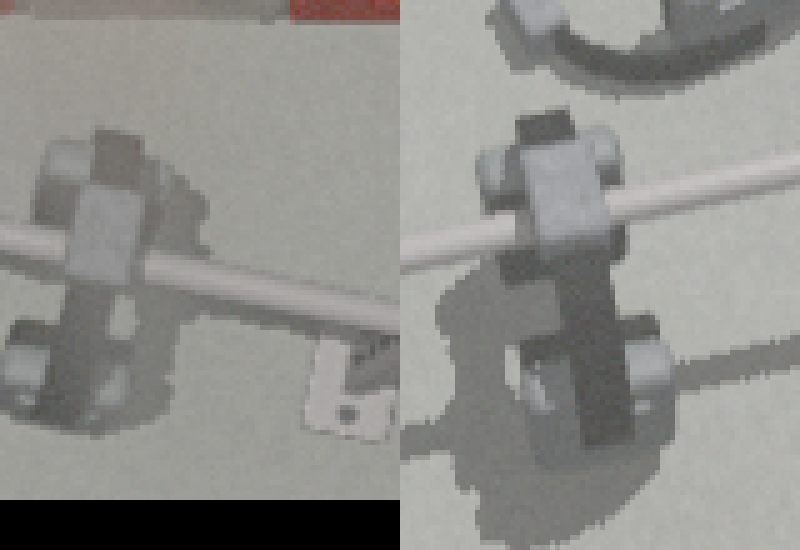

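Emit:
{"method": "send_rows", "body": {"commands": [0,0,0,0,0,0,0.1,0,0,0,0,0,0,0.1,0,0,0,0,0,0,0.1,0,0,0,0,0,0,0.1,0,0,0,0,0,0,0.1,0,0,0,0,0,0,0.1]}}

```text
clock: 16.9
tool_pos: [0.5026, -0.3236, 0.2857]
eef_rot: [0.065, 0.702, -0.062, 0.707]
contact_force: [-0.0, 0.0, 0.3]
opening: 0.898
```

```bash
python3 - <<'E'
from h import *
from plant import cams
import cv2
f=np.load("f.npz")
for n,r,r0 in(("top",(slice(110,190),slice(268,325)),(slice(210,260),slice(205,275))),("scene",(slice(210,300),slice(210,265)),(slice(158,195),slice(218,290)))):
    b=cams.snapshot(n)["image"].astype(int);a=f[n+"image"].astype(int);d=np.abs(a-b)
    print(n,"muff diff",d[r].mean(),"static diff",d[r0].mean(),cv2.phaseCorrelate(a[r].mean(2),b[r].mean(2)))
# triangulate cushion face edges mids
T={k:f["top"+k] for k in("intrinsics","world_to_cam")};S={k:f["scene"+k] for k in("intrinsics","world_to_cam")}
def tri(a,b):
    o1,d1=ray(T,a);o2,d2=ray(S,b);s=np.linalg.lstsq(np.stack([d1,-d2],1),o2-o1,rcond=None)[0];p,q=o1+s[0]*d1,o2+s[1]*d2;return ((p+q)/2).round(4),np.linalg.norm(p-q).round(4)
cv=lambda x,y,ox,oy,off:( (x-off)/5+ox-.5,y/5+oy-.5)
t=[cv(*p,270,100,0) for p in((83,186),(143,193),(135,282),(68,270))]
s=[cv(*p,200,195,400) for p in((608,235),(542,243),(525,152),(585,140))]
P=[tri(a,b) for a,b in zip(t,s)]
for p in P: print(p)
print(np.mean([p[0] for p in P],0))
E
```

```text
top muff diff 1.8222222222222222 static diff 1.7984761904761906 ((0.007490527663865265, -0.028272187917679048), 0.9849333383923764)
scene muff diff 2.0113131313131314 static diff 1.8467217217217218 ((0.029089807420529468, 0.009044168410333953), 0.9764396845376617)
(array([ 0.6795, -0.0896,  0.1589]), np.float64(0.0009))
(array([ 0.6751, -0.1155,  0.1657]), np.float64(0.0011))
(array([ 0.6353, -0.1092,  0.169 ]), np.float64(0.0045))
(array([ 0.6398, -0.0824,  0.1661]), np.float64(0.0004))
[ 0.657425 -0.099175  0.164925]
```

Still, clear and near level. Handing in.

```bash
python3 -c "
from plant import job
print(job.finish_job())"
```

```text
the job is handed in; nothing more can be done
None
```

The complete pair hangs across the bar near mid-length, with one cup on each side and clear of both posts. I set it down until it touched the bar and then released it, and handed the job in at about 17 s. The hand-in gives no verdict, so contact force and exact tilt are not confirmed.

- **First grasp missed:** the fingers closed just above the cushion. The images showed the real fingertips about 20 mm behind the reported TCP, which disagrees with the interface text. I corrected for that, and the second grasp stopped at 29.7 mm on the 30 mm cushion.
- **Position:** touchdown came at the height I had predicted. Triangulation puts the cushion about 3 mm off the bar's upright plane and within a few mm of mid-bar. The cushion top measured 0.165 m against an expected 0.169 m, which is within measurement noise.
- **Tilt:** the corner triangulation suggests up to about 7° toward +x, while the symmetry of the two cups suggests about 1.5°. These disagree, but both are under the 17° limit.
- **Stillness and bystanders:** two pictures about 0.9 s apart showed no motion of the muffs. The incomplete pair and the parts bin shifted by less than 0.1 pixel from the start. The gripper was clear of everything.

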